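# Stow the meal containers in the vacuum cabinet and pump it down

### The job

Take the round steel spice tin off the pull-out tray of the little vacuum cabinet and stand it upright on the flat aluminium tray, and stand every small blue-lidded container (two to four) from the aluminium tray upright on the pull-out tray instead. Push that tray fully home by its blue tab, push the clear door shut until its catch snaps, then work the blue pump head on the cabinet's top three full strokes, each right down to its stop and all the way up again. Leave the rice bowl, the celadon dish and the large container where they stand.

Things in the scene. Friction and masses are not known exactly. Their poses are not given: they have to be found in the camera images.
- pot_a: small square polypropylene container, closed, with a blue latching lid flush with its sides; 50 x 50 mm in plan, 52 mm high, about 90 g; loose; starts upright on the aluminium tray; origin at the centre of its underside, z up. May be absent (None)
- pot_b: small square polypropylene container, closed, with a blue latching lid flush with its sides; 50 x 50 mm in plan, 52 mm high, about 90 g; loose; starts upright on the aluminium tray; origin at the centre of its underside, z up. May be absent (None)
- pot_c: small square polypropylene container, closed, with a blue latching lid flush with its sides; 50 x 50 mm in plan, 52 mm high, about 90 g; loose; starts upright on the aluminium tray; origin at the centre of its underside, z up. May be absent (None)
- pot_d: small square polypropylene container, closed, with a blue latching lid flush with its sides; 50 x 50 mm in plan, 52 mm high, about 90 g; loose; starts upright on the aluminium tray; origin at the centre of its underside, z up. May be absent (None)
- tin: round closed stainless spice tin with a copper-coloured top, 44 mm across, 45 mm high, about 90 g; loose; starts upright on the pull-out tray's floor; origin at the centre of its underside
- metal_tray: flat rectangular aluminium tray, fixed, 270 mm (its x) by 240 mm (its y), floor 3 mm thick, rim 8 mm high; origin at the centre of its underside
- cabinet: small white vacuum cabinet, fixed: 170 mm deep (its x), 285 mm wide (its y), 96 mm high; its open front faces its own -x; the top plate's front edge lies at its x = -76 mm, the opening below it is 77 mm high; origin at the centre of its underside, z up
- pullout (a joint): how far the white pull-out tray stands out of the cabinet front, m: 0 = fully home, 0.150 = fully out; it slides along the cabinet's -x and stays where it is left (about 1.5 N of friction)
- pullout_floor (a point): centre of the pull-out tray's inner floor, on the floor's surface (14 mm above the shelf), axes as the cabinet's; the floor is 112 mm (x) by 255 mm (y) inside, with side walls 3 mm thick and 28 mm high above the floor. It moves with the tray
- tab_face (a point): point in the middle of the front (-x) face of the blue upright tab at the middle of the tray's front edge, 10 mm below the tab's top; the tab is 50 mm wide (y), 14 mm thick, its top 80 mm above the shelf. With the tray home the face is 8 mm in front of the cabinet's top plate, so it can be pushed home from in front with the fingers pointing down
- swingdoor (a joint): angle of the clear, blue-framed door, rad: 0 = shut, grows as it opens, up to 2.1; it stays where it is left. The last 0.05 rad go over a spring ball catch that then holds it shut (about 8 N at the free edge to push it over; below 0.02 rad it is seated)
- door_hinge (a point): point on the door's vertical hinge axis at the cabinet's front left (+y) edge, at mid-height (51 mm up). Door: 283 mm wide, 10 mm thick, from 6 to 96 mm above the shelf, no handle. Shut, it runs from the hinge along the cabinet's -y, inner face in the plane of the axis, outer face 10 mm further to -x; it opens towards -x, then on towards +y
- door_edge (a point): top corner of the door's free edge, on its outer face (96 mm above the shelf)
- plunger (a joint): how far the pump head is pressed, m: 0 = up, 0.022 = down on its stop; spring return, about 3.5 N at the start and 9 N at the stop
- plunger_top (a point): centre of the top face of the blue pump head, a disc 48 mm across on a steel stem that stands on the cabinet's top; 166 mm above the shelf when up; it moves with the head
- rice_bowl: stainless rice bowl, 110 mm across, 52 mm high, loose; to be left alone; origin at the centre of its underside
- dish: celadon green ceramic dish, 90 mm across, 26 mm high, loose on the cabinet's top near the hinge side; to be left alone; origin at the centre of its underside
- big_box: large square blue-lidded container, 110 x 110 mm, 85 mm high, loose; to be left alone; origin at the centre of its underside

How it is judged:
On the way, in this order (a step that is already met when the one before it is completed fails the run):
1. every container present stands upright on the floor of the pull-out tray and the tin stands on the aluminium tray (in any order) (x of pot_a in the frame of pullout_floor between -0.045 and 0.045 m and y of pot_a in the frame of pullout_floor between -0.12 and 0.12 m and z of each of pot_a, pot_b, pot_c, pot_d in the frame of pullout_floor below 0.006 m and angle between each of pot_a, pot_b, pot_c, pot_d, tin's own z axis and vertical below 0.15 rad and x of pot_b in the frame of pullout_floor between -0.045 and 0.045 m and y of pot_b in the frame of pullout_floor between -0.12 and 0.12 m and x of pot_c in the frame of pullout_floor between -0.045 and 0.045 m and y of pot_c in the frame of pullout_floor between -0.12 and 0.12 m and x of pot_d in the frame of pullout_floor between -0.045 and 0.045 m and y of pot_d in the frame of pullout_floor between -0.12 and 0.12 m and x of tin in the frame of metal_tray between -0.125 and 0.125 m and y of tin in the frame of metal_tray between -0.11 and 0.11 m and z of tin in the frame of metal_tray below 0.009 m), for 0.3 s.
2. the tray is pushed fully home with the containers standing on it (x of pot_a in the frame of pullout_floor between -0.045 and 0.045 m and y of pot_a in the frame of pullout_floor between -0.12 and 0.12 m and z of each of pot_a, pot_b, pot_c, pot_d in the frame of pullout_floor below 0.006 m and angle between each of pot_a, pot_b, pot_c, pot_d's own z axis and vertical below 0.15 rad and x of pot_b in the frame of pullout_floor between -0.045 and 0.045 m and y of pot_b in the frame of pullout_floor between -0.12 and 0.12 m and x of pot_c in the frame of pullout_floor between -0.045 and 0.045 m and y of pot_c in the frame of pullout_floor between -0.12 and 0.12 m and x of pot_d in the frame of pullout_floor between -0.045 and 0.045 m and y of pot_d in the frame of pullout_floor between -0.12 and 0.12 m and value of joint pullout below 0.006 m), for 0.2 s.
3. the door is pushed shut onto its catch (value of joint pullout below 0.006 m and value of joint swingdoor below 0.02 rad), for 0.3 s.
4. first pump stroke: the plunger head is pressed down to its stop, door shut (all of step 3 and value of joint plunger above 0.019 m), for 0.1 s.
5. the plunger head comes all the way up again (all of step 3 and value of joint plunger below 0.003 m), for 0.1 s.
6. second pump stroke: the plunger head is pressed down to its stop, door shut (all of step 4), for 0.1 s.
7. the plunger head comes all the way up again (all of step 5), for 0.1 s.
8. third pump stroke: the plunger head is pressed down to its stop, door shut (all of step 6), for 0.1 s.
At the end, for the whole second after the job is handed in: all containers present upright (0.15 rad) on the pull-out tray's floor, tray home (6 mm), door seated on its catch (0.02 rad), pump head up (3 mm) after three strokes past 19 of 22 mm; bowl, dish and large container moved under 30 mm (all of step 1 and all of step 7 and distance of each of rice_bowl, dish, big_box from where it was at the start of the episode below 0.03 m); the robot touches nothing.
It fails at once if the rice bowl is shifted by more than 30 mm (distance of rice_bowl from where it was at the start of the episode above 0.03 m).
It fails at once if the celadon dish is shifted by more than 30 mm (distance of dish from where it was at the start of the episode above 0.03 m).
It fails at once if the large box is shifted by more than 30 mm (distance of big_box from where it was at the start of the episode above 0.03 m).
Of pot_a, pot_b, pot_c, pot_d only 2 to 4 are there at a start; the rules pass over those that are not, and their reading is None.
At some moment in a run one of pot_a, pot_b, pot_c, pot_d may be knocked a few centimetres aside while the robot is not near it.
It also fails if it takes over 210 s, if anything falls off the work surface, if the arm or the gripper's body presses on something with over 40 N, if the wrist force passes 120 N, or if a joint passes its speed limit or range.

### The arm

A 6-joint arm with a two-finger parallel gripper is mounted at the origin on the work surface. World frame = base frame: x ahead of the robot, y to its left, z up, the work surface at z = 0. Lengths are in m, angles in rad, forces in N, time in s.
With the tool pointing down it reaches from about 0.35 to 0.8 m from the base axis. Payload 7.3 kg.
Tool frame: the origin (TCP) lies between the finger pads; the fingertips stand 25 mm ahead of it and the grasp point (between the pads) lies 6 mm ahead of it (r.tip_extent is the distance from the TCP to the fingertips, in m); z points along the fingers, y is the line along which they close (so a half turn about z gives the same grasp; the last joint's range is limited). The gripper opens to 85 mm and grips with 20 to 120 N. Pads are 22 mm wide; open, the fingers measure 114 mm over their backs; the gripper's body (76 mm by 85 mm) begins 54 mm behind the grasp point. The pads swing forward as they close: fully open they stand 13 mm farther back than shut.
Start: joints at [-1.271, 0.342, 1.524, -0, 1.275, -0.146], TCP at [0.226, -0.474, 0.226] pointing down, gripper open.
Joint ranges: [-2.53, 2.53], [-0.77, 2.02], [0.04, 2.7], [-1, 4.14], [0.28, 2.66], [-3.11, 3.11]. Speed limits (rad/s): [2.57, 2.57, 3.14, 3.14, 3.14, 3.14].

### API

Orientations are given as a unit quaternion [x, y, z, w].
In Python, from workcell import r, command_gripper, optics gives the robot as it stands. The module is installed in compiled form; this text tells all that it offers. Calls block until the motion is done:
- r.reach(position, orientation): joint-space move of the TCP to a pose.
- r.move_straight(position, orientation=None, speed=0.15, max_force=None): straight line of the TCP; orientation=None keeps the orientation; speed is the mean speed in m/s. With max_force (N) it stops when the force on the tool has changed by that much, and returns True; else False.
- r.movej(angles): joint-space move.
- command_gripper(opening, force=None): finger opening in m; force is the grip in N (None keeps the last); returns when the fingers have stopped.
- r.hold(seconds).
- r.solve_ik(position, orientation): joint angles nearest the present ones, or None.
- r.read_state(): the state.
- optics.get_image(name): name is "scene" or "top" or "wrist"; returns (picture, depth): 480x640x3 uint8, red, green, blue; 480x640 float32, m along the optical axis (not along the pixel's ray), 0 where there is no reading.
- optics.camera_model(name): a dict with "K" (3x3 intrinsics, pixels), "k1" (the pictures are not rectified: a ray, as slopes to the right and down, at radius r is drawn at 1 + k1 r^2 times it, then the intrinsics apply), "R" (3x3) and "t" (3): a world point X has camera coordinates R X + t; the wrist camera has in their place "tool_from_camera" (4x4, takes a point from camera to tool coordinates, whose origin is the TCP and whose axes are the flange's). Camera axes: x right, y down, z forward; pixel columns grow to the right and rows downward; lengths in m; the calibration is good to about 2 mm. A picture is of the moment at which its call begins: read the wrist's pose just before it. camera_model takes no time and is no camera call.
A pose or a line that the arm cannot do raises r.PlanningError and nothing moves.
- r.finish_job(): hands the job in; it is judged then, once.
The state is a dict: "time_s": time; "joint_positions": joint angles; "dq": joint speeds; "tau": joint torques, N m; "eef_pos": TCP position; "eef_rot": TCP orientation; "contact_force": force on the tool from outside, world axes, zero at the start; "torque": the same for the moment, N m; "grip_width": finger opening in m; "grip_force": force on a finger pad.
Only numpy, scipy, OpenCV 4.12 (cv2) and the standard library are available. Lean on these libraries where they do the work, as an engineer would, in place of code of your own. Each camera call takes 0.05 s, during which the arm holds its last target. There are 200 camera calls.

## Working session

There is one attempt and no reset: what is moved stays moved. The work goes in short steps, each a Python script; the robot and the scene stay as the last script left them, time stands still between calls to the robot, and variables do not carry over. Pictures are saved under pics/ and viewed, at most 14 in all, crops included, and the job is handed in when it is done.

```bash
mkdir -p pics; cat > h.py <<'E'
import numpy as np, cv2
from workcell import r, command_gripper, optics
def snap(n,f):
    im,d=optics.get_image(n); np.savez('pics/'+f+'.npz',im=im,d=d); cv2.imwrite('pics/'+f+'.png',im[:,:,::-1]); return im,d
E
python3 - <<'E'
from h import *
for n in('scene','top'):
    im,d=snap(n,n+'0'); m=optics.camera_model(n); print(n,m); print((d>0).mean())
print(optics.camera_model('wrist')); print(r.read_state())
E
```

```text
scene {'K': array([[476.51681422,   0.        , 317.23828533],
       [  0.        , 476.51681422, 241.01477564],
       [  0.        ,   0.        ,   1.        ]]), 'k1': 0.035145342557653794, 'R': array([[ 0.64841171,  0.76103681, -0.01962714],
       [ 0.44863026, -0.40281296, -0.79779234],
       [-0.61505541,  0.50849256, -0.60261278]]), 't': array([-0.38778813, -0.162192  ,  1.37615351])}
0.9960384114583334
top {'K': array([[508.25409213,   0.        , 315.31813712],
       [  0.        , 508.25409213, 244.17671156],
       [  0.        ,   0.        ,   1.        ]]), 'k1': 0.023439287160741017, 'R': array([[-0.0101368 , -0.99994063, -0.00399806],
       [-0.99692339,  0.01041683, -0.07768688],
       [ 0.07772392,  0.00319826, -0.99696979]]), 't': array([-0.00687543,  0.60529228,  1.30275506])}
0.9959993489583333
{'K': array([[370.80152186,   0.        , 314.13386082],
       [  0.        , 370.80152186, 245.95218154],
       [  0.        ,   0.        ,   1.        ]]), 'k1': -0.0774325136545616, 'tool_from_camera': array([[ 8.52189101e-04, -9.65724996e-01, -2.59565996e-01,
[... 309 characters left out ...]
sitions': array([-1.27102845e+00,  3.42661237e-01,  1.52491267e+00,  6.95919560e-06,
        1.27542076e+00, -1.46029375e-01]), 'dq': array([ 1.71155543e-04, -9.22897589e-04, -2.12725848e-03,  5.23175788e-04,
       -8.59767210e-04,  4.29200322e-05]), 'tau': array([ 1.80635940e-03, -4.34449482e+01, -2.46491003e+01, -2.46010004e-04,
        4.71184147e-03, -4.57049055e-06]), 'eef_pos': array([ 0.22626686, -0.4733326 ,  0.2254943 ]), 'eef_rot': array([ 9.75260770e-01,  2.21056418e-01, -5.05146402e-05, -6.99194831e-04]), 'contact_force': array([ 0.13570282, -0.07602599, -0.82757332]), 'torque': array([ 0.01067587, -0.00054441, -0.0092503 ]), 'grip_force': 0.0, 'grip_width': 0.08525872598309112}
```

View pics/scene0.png

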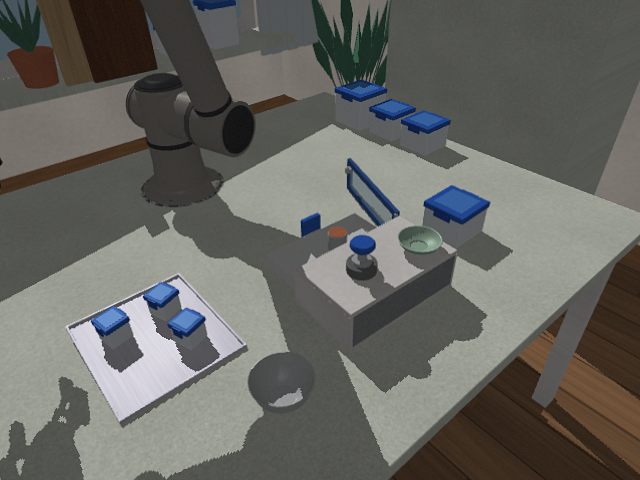

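View pics/top0.png

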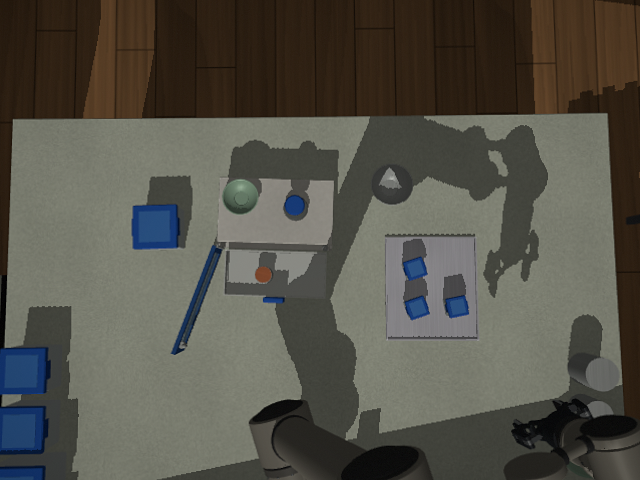

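The scene view shows three pots on the tray at about (112,322), (161,295) and (187,324). It also shows the open pull-out with the tin at (338,235), the tab at (311,224), the pump head at (362,244) and the door half open. In the top view, the pots are at (415,268), (416,307) and (457,306), the tin is at (263,274), the tab is at (273,299), the pump is at (294,206), and the door runs from (219,245) to (178,350).

```bash
cat >> h.py <<'E'
def rays(m,uv):
    uv=np.asarray(uv,float).reshape(-1,2); K=m['K']
    p=(uv-K[:2,2])/[K[0,0],K[1,1]]; q=p.copy()
    for _ in range(10): q=p/(1+m['k1']*(q**2).sum(1,keepdims=True))
    return np.c_[q,np.ones(len(q))]
def pose(n,st=None):
    m=optics.camera_model(n)
    if n!='wrist': return m,m['R'].T,-m['R'].T@m['t']
    from scipy.spatial.transform import Rotation as Ro
    Rt=Ro.from_quat(st['eef_rot']).as_matrix(); T=m['tool_from_camera']
    return m,Rt@T[:3,:3],Rt@T[:3,3]+st['eef_pos']
def plane(n,uv,z,st=None):
    m,R,o=pose(n,st); d=rays(m,uv)@R.T; return o+d*((z-o[2])/d[:,2])[:,None]
def cloud(n,d,st=None):
    m,R,o=pose(n,st); v,u=np.mgrid[:480,:640]; g=rays(m,np.c_[u.ravel(),v.ravel()])
    return ((g*d.reshape(-1,1))@R.T+o).reshape(480,640,3)
def blobs(mask,amin=40):
    n,l,s,c=cv2.connectedComponentsWithStats(mask.astype(np.uint8)); return [(l==i,s[i],c[i]) for i in range(1,n) if s[i,4]>=amin]
def hsv(im): return cv2.cvtColor(im,cv2.COLOR_RGB2HSV)
def blue(im):
    h=hsv(im); return (h[...,0]>100)&(h[...,0]<125)&(h[...,1]>130)&(h[...,2]>50)
def rect(P): return cv2.minAreaRect(P[:,:2].astype(np.float32)*1000)
E
python3 - <<'E'
from h import *
np.set_printoptions(precision=4,suppress=True)
f=np.load('pics/top0.npz'); im,d=f['im'],f['d']; P=cloud('top',d); h=hsv(im)
def show(t,mask,a=40):
    for m,s,c in blobs(mask,a):
        p=P[m]; zt=np.percentile(p[:,2],90); q=p[abs(p[:,2]-zt)<.012]; 
        print(t,c.round(1),s[4],'z10/50/90',np.percentile(p[:,2],[10,50,90]).round(3),'rect',np.round(np.hstack([*rect(q)[:2],rect(q)[2]]),1),'cplane',plane('top',[c],zt)[0])
B=blue(im); B[340:, :120]=0; B[300:,480:]=0
show('blue',B)
show('copper',(h[...,0]<14)&(h[...,1]>130)&(h[...,2]>90)&(np.arange(480)[:,None]>230)&(np.arange(480)[:,None]<330))
reg=np.zeros((480,640),bool); reg[165:260,200:350]=1
show('plate',reg&(abs(P[...,2]-.096)<.006),500)
reg[:]=0; reg[220:350,370:495]=1
show('mtray',reg&(P[...,2]>.0015)&(P[...,2]<.015)&(h[...,1]<40),500)
reg[:]=0; reg[150:210,360:420]=1; show('bowl',reg&(P[...,2]>.02),200)
reg[:]=0; reg[170:220,215:265]=1; show('dish',reg&(h[...,1]>40)&(h[...,0]>40)&(h[...,0]<95),200)
for v,u in [(270,300),(265,305),(280,300),(275,240),(290,260)]: print(u,v,P[v,u])
E
```

```text
blue [294.3 204.8] 313 z10/50/90 [0.162 0.166 0.169] rect [688.4  34.4  44.8  45.9  88.4] cplane [0.6866 0.0346 0.1688]
blue [154.6 226.5] 1950 z10/50/90 [0.082 0.085 0.089] rect [649.5 387.7 109.8 114.2   1.2] cplane [0.6484 0.3855 0.0885]
blue [193.6 299.7] 503 z10/50/90 [0.093 0.097 0.1  ] rect [467.9 285.   11.8 279.9  69.6] cplane [0.4667 0.2846 0.0999]
blue [207.3 283.6] 122 z10/50/90 [0.018 0.023 0.029] rect [504.8 268.1   4.1 171.   69.3] cplane [0.5056 0.2668 0.0288]
blue [414.6 268.3] 398 z10/50/90 [0.051 0.055 0.059] rect [ 539.2 -265.6   48.7   53.2   17.9] cplane [ 0.5388 -0.2633  0.0587]
blue [456.6 306.3] 404 z10/50/90 [0.051 0.055 0.059] rect [ 442.4 -367.6   48.9   53.4   11.4] cplane [ 0.4426 -0.3659  0.0588]
blue [272.7 299.5] 108 z10/50/90 [0.074 0.079 0.082] rect [464.2  94.3  47.8  12.2  88.2] cplane [0.4644 0.0936 0.0822]
blue [416.4 307.4] 400 z10/50/90 [0.052 0.055 0.059] rect [ 439.9 -267.1   49.    51.9   19.3] cplane [ 0.4406 -0.2655  0.0585]
copper [262.7 274.1] 187 z10/50/90 [0.057 0.06  0.063] rect [528.2 120.6  38.4  35.4  89.9] cplane [0.5279 0.12   0.0631]
plate [280.  213.7] 5737 z10/50/90 [0.093 0.096 0.099] rect [684.2  84.9 285.1 161.6  87.6] cplane [0.6759 0.0731 0.0991]
mtray [430.9 287.4] 6246 z10/50/90 [0.002 0.004 0.008] rect [ 490.  -310.2  306.4  301.6    0.1] cplane [ 0.4898 -0.3143  0.0077]
bowl [393.2 182.3] 720 z10/50/90 [0.022 0.037 0.052] rect [ 755.6 -210.9  105.9  108.2   87.9] cplane [ 0.7606 -0.2153  0.0522]
dish [239.8 197.1] 875 z10/50/90 [0.101 0.11  0.121] rect [715.9 168.8  83.7  81.2  87.1] cplane [0.7145 0.1693 0.1207]
300 270 [0.5385 0.0276 0.0161]
305 265 [0.5515 0.0145 0.0131]
300 280 [0.5124 0.0278 0.0188]
240 275 [0.5271 0.1845 0.0155]
260 290 [0.4875 0.1326 0.013 ]
```

```bash
cat >> h.py <<'E'
def down(a):  # tool pointing down, tool x at world angle a (deg); tool y is at a-90
    a=np.radians(a)/2; return np.array([np.cos(a),np.sin(a),0,0])
YAW=-2.2; CAB=np.array([.6797,.0851])
def c2w(x,y):
    c,s=np.cos(np.radians(YAW)),np.sin(np.radians(YAW)); return CAB+[c*x-s*y,s*x+c*y]
def w2c(p):
    c,s=np.cos(np.radians(YAW)),np.sin(np.radians(YAW)); d=np.asarray(p)[...,:2]-CAB; return d@np.array([[c,-s],[s,c]])
def wsnap(f):
    st=r.read_state(); im,d=snap('wrist',f); return im,d,st
E
python3 - <<'E'
from h import *
np.set_printoptions(precision=4,suppress=True)
print(r.tip_extent)
for a in (-182.2,-2.2,87.8,-92.2): print(a,r.solve_ik([.5,.1,.3],down(a)),r.solve_ik([.44,-.27,.2],down(a)))
r.reach([.46,.10,.33],down(-2.2))
im,d,st=wsnap('w1'); print(st['eef_pos'],st['time_s'])
P=cloud('wrist',d,st); h=hsv(im)
m=(h[...,0]<14)&(h[...,1]>130)&(h[...,2]>70)
for b,s,c in blobs(m,200): print('tin',c,s[4],np.median(P[b],0),plane('wrist',[c],.059,st),w2c(np.median(P[b],0)))
for b,s,c in blobs(blue(im),200): print('blue',c,s[4],np.percentile(P[b],[5,50,95],axis=0).round(4),w2c(np.median(P[b],0)))
# height profile along cabinet x at y=-0.05, and along y at x=-.15
for xs,ys in [(np.arange(-.23,-.06,.004),[-.06]),([-.17],np.arange(-.14,.15,.004))]:
    C=np.c_[w2c(P.reshape(-1,3)),P.reshape(-1,3)[:,2]]; C=C[d.ravel()>0]
    for x in xs:
        for y in ys:
            q=C[(abs(C[:,0]-x)<.002)&(abs(C[:,1]-y)<(.02 if len(ys)==1 else .002))] if len(ys)==1 else C[(abs(C[:,0]-x)<.02)&(abs(C[:,1]-y)<.002)]
            if len(q): print('(%.0f,%.0f):%.0f'%(x*1e3,y*1e3,np.median(q[:,2])*1e3),end=' ')
    print()
E
```

```text
0.025
-182.2 [ 0.047   0.266   1.4274 -0.      1.4481 -1.4854] [-0.6989  0.3489  1.5897 -0.      1.203  -2.2313]
-2.2 [ 0.047   0.266   1.4274 -0.      1.4481  1.6562] [-0.6989  0.3489  1.5897 -0.      1.203   0.9103]
87.8 [ 0.047   0.266   1.4274 -0.      1.4481  0.0854] [-0.6989  0.3489  1.5897 -0.      1.203  -0.6605]
-92.2 [ 0.047   0.266   1.4274 -0.      1.4481 -3.0562] [-0.6989  0.3489  1.5897 -0.      1.203   2.4811]
[0.4601 0.0994 0.3298] 2.3417
tin [292.7355 145.7385] 1002 [0.5264 0.1203 0.0606] [[0.5264 0.1204 0.059 ]] [-0.1546  0.0292]
blue [42.0334 48.8707] 8402 [[0.5962 0.3324 0.0774]
 [0.6384 0.3719 0.0861]
 [0.682  0.4172 0.0878]] [-0.0523  0.285 ]
blue [152.2663 191.6263] 4389 [[0.3508 0.236  0.0171]
 [0.489  0.2749 0.0961]
 [0.5884 0.3258 0.0986]] [-0.1979  0.1823]
blue [618.2532 128.8003] 1773 [[ 0.516  -0.2818  0.0456]
 [ 0.5377 -0.2567  0.0557]
 [ 0.5604 -0.2375  0.0576]] [-0.1287 -0.347 ]
blue [610.6322 211.38  ] 1642 [[ 0.4181 -0.2881  0.0468]
 [ 0.4399 -0.2614  0.0557]
 [ 0.4627 -0.2402  0.0574]] [-0.2263 -0.3554]
blue [318.3427 203.1158] 639 [[0.4578 0.0737 0
[... 900 characters left out ...]
):15 (-170,-64):15 (-170,-60):15 (-170,-56):15 (-170,-52):15 (-170,-48):15 (-170,-44):15 (-170,-40):15 (-170,-36):15 (-170,-32):15 (-170,-28):15 (-170,-24):15 (-170,-20):15 (-170,-16):15 (-170,-12):15 (-170,-8):15 (-170,-4):15 (-170,0):15 (-170,4):15 (-170,8):15 (-170,12):59 (-170,16):60 (-170,20):60 (-170,24):60 (-170,28):60 (-170,32):61 (-170,36):60 (-170,40):60 (-170,44):60 (-170,48):58 (-170,52):15 (-170,56):15 (-170,60):15 (-170,64):15 (-170,68):15 (-170,72):15 (-170,76):15 (-170,80):15 (-170,84):15 (-170,88):15 (-170,92):15 (-170,96):15 (-170,100):15 (-170,104):15 (-170,108):15 (-170,112):15 (-170,116):15 (-170,120):15 (-170,124):15 (-170,128):29 (-170,132):43 (-170,144):1 (-170,148):1
```

View pics/w1.png

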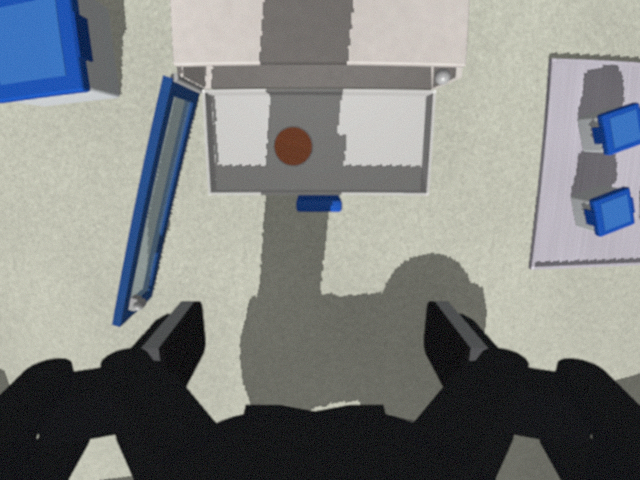

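The wrist view shows the pull-out's inner floor, with the tin at (293,146), the tab at (319,203) and the tray walls. The measured floor centre is at cabinet x = -0.152, y = 0. It's clear, so I'll move the tin.

```bash
cat >> h.py <<'E'
def pick(xy,a,z,open_=.068,force=30,hi=.2):
    r.reach([*xy,hi],down(a)); command_gripper(open_)
    r.move_straight([*xy,z+.03],speed=.2); print('touch',r.move_straight([*xy,z],speed=.06,max_force=8))
    command_gripper(0.0,force); r.move_straight([*xy,hi],speed=.2)
    s=r.read_state(); print('held',s['grip_width'],s['grip_force'],s['time_s']); return s['grip_width']
def place(xy,a,z,open_,hi=.2):
    r.reach([*xy,hi],down(a)); r.move_straight([*xy,z+.02],speed=.2)
    print('touch',r.move_straight([*xy,z-.003],speed=.03,max_force=4),r.read_state()['eef_pos'][2])
    command_gripper(open_); r.move_straight([*xy,z+.07],speed=.15); r.move_straight([*xy,hi],speed=.25)
def pots(f,pose_=None):
    if pose_ is not None: r.reach(*pose_)
    im,d,st=wsnap(f); P=cloud('wrist',d,st); out=[]
    for b,s,c in blobs(blue(im),300):
        p=P[b]; zt=np.percentile(p[:,2],80); q=p[abs(p[:,2]-zt)<.004]; R=rect(q); out.append((np.array(R[0])/1e3,R[2],zt))
        print('pot',c.round(),s[4],'z',zt.round(4),'rect',np.round(np.hstack([*R[:2],R[2]]),1))
    return out
E
python3 - <<'E'
from h import *
np.set_printoptions(precision=4,suppress=True)
print('tray corners',plane('top',[(386,235),(476,235),(478,338),(387,338)],.008)[:,:2])
w=pick([.527,.1203],-2.2,.050)
if w>.03:
    place([.545,-.37],-2.2,.040,.062)
    pots('w2',([.52,-.32,.33],down(0)))
print(r.read_state()['time_s'])
E
```

```text
tray corners [[ 0.6288 -0.2   ]
 [ 0.6262 -0.4366]
 [ 0.3581 -0.4321]
 [ 0.36   -0.1968]]
touch False
held 0.04055290273542822 30.376333594322205 6.0417
touch True 0.03981847521268936
pot [268. 187.] 1895 z 0.057 rect [ 538.3 -266.2   48.9   52.1   17.3]
pot [344. 242.] 1672 z 0.0566 rect [ 474.4 -354.    49.2   50.8   10.5]
pot [272. 269.] 1618 z 0.0566 rect [ 440.4 -268.4   48.9   52.6   18.7]
11.4667
```

View pics/w2.png

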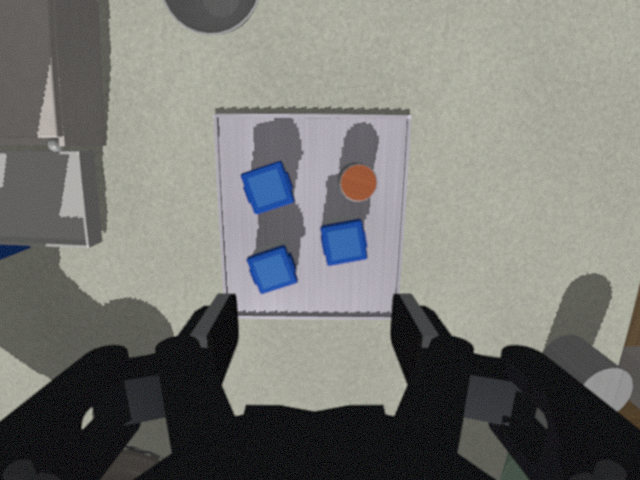

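The tin now stands at (358,183) on the aluminium tray, the pots are at (268,187), (344,242) and (272,269), and one pot has been knocked about 34 mm toward the tin. I'll pick the two clear pots first.

```bash
python3 - <<'E'
from h import *
np.set_printoptions(precision=4,suppress=True)
w=pick([.5383,-.2662],107.3,.045); assert w>.04
place(c2w(-.150,.08),87.8,.057,.058)
o=pots('w3',([.52,-.32,.33],down(0)))
p=[q for q in o if abs(q[0][0]-.44)<.015 and abs(q[0][1]+.268)<.015]
if p:
    p=p[0]; a=(p[1]+45)%90-45+90
    w=pick(p[0],a,.045); assert w>.04
    place(c2w(-.150,0),87.8,.057,.058)
    pots('w4',([.52,-.32,.33],down(0)))
print(r.read_state()['time_s'])
E
```

```text
touch False
held 0.047848544103363574 31.050453186035156 15.9417
touch True 0.056660832425688465
pot [344. 242.] 1661 z 0.0566 rect [ 474.5 -353.9   49.2   50.5   10.2]
pot [273. 269.] 1607 z 0.0566 rect [ 440.6 -268.4   48.6   52.8   18.4]
touch False
held 0.04755952436718523 31.07305347919464 26.8083
touch True 0.05664913823369286
pot [344. 242.] 1669 z 0.0566 rect [ 474.2 -353.9   49.3   50.7   11.5]
32.575
```

```bash
python3 - <<'E'
from h import *
np.set_printoptions(precision=4,suppress=True)
w=pick([.4743,-.3539],10.8,.045); assert w>.04
place(c2w(-.150,-.08),87.8,.057,.058)
for q in pots('w5',([.50,.09,.33],down(-2.2))): print(w2c(q[0])-[-.152,0],q[1])
im,d=snap('top','top1')
print(r.read_state()['time_s'])
E
```

```text
touch False
held 0.04773508549556004 31.101579666137695 36.15
touch True 0.056697508907700755
pot [375.   6.] 578 z 0.1668 rect [668.2  36.5  36.   10.4  88.5]
pot [40. 81.] 8830 z 0.0869 rect [647.7 380.3 109.4  98.8   1. ]
pot [150. 222.] 3913 z 0.0979 rect [474.4 282.3  10.5 262.7  69.6]
pot [240. 179.] 2008 z 0.0678 rect [532.  170.6  51.8  48.4  87.7]
pot [312. 179.] 1966 z 0.0679 rect [528.9  91.2  50.9  48.1  87.8]
pot [384. 180.] 2022 z 0.0678 rect [525.5  12.1  48.5  51.9  88.8]
pot [311. 237.] 700 z 0.0807 rect [464.4  94.8  46.7  13.6  87.6]
[ 0.1423 -0.049 ] 88.50248718261719
[0.1087 0.2937] 1.0326653718948364
[-0.0607  0.1892] 69.56072235107422
[0.0011 0.0798] 87.73941040039062
[0.0011 0.0003] 87.84386444091797
[ 0.0007 -0.0789] 88.832763671875
[-0.0635  0.0014] 87.59141540527344
41.9
```

View pics/w5.png

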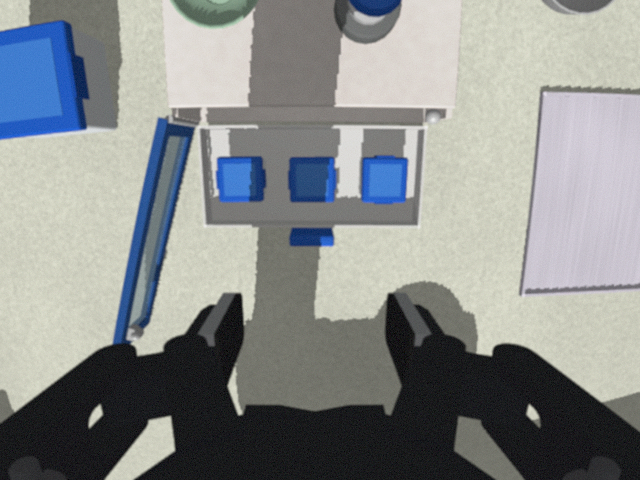

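All three pots stand on the pull-out floor at (240,179), (312,179) and (384,180), within 1 mm of the planned spots. Next I'll push the tray home with closed fingers, after a quick check on the tin.

```bash
python3 - <<'E'
from h import *
np.set_printoptions(precision=4,suppress=True)
f=np.load('pics/top1.npz'); im,d=f['im'],f['d']; h=hsv(im); P=cloud('top',d)
for b,s,c in blobs((h[...,0]<14)&(h[...,1]>130)&(h[...,2]>70),80):
    if 380<c[0]<480: print('tin',c,np.median(P[b],0))
command_gripper(0.0,30)
q=down(177.8)
r.reach([*c2w(-.27,0),.2],q); r.move_straight([*c2w(-.27,0),.075],speed=.2)
print('touch',r.move_straight([*c2w(-.10,0),.075],speed=.05,max_force=12), w2c(r.read_state()['eef_pos']))
print('touch',r.move_straight([*c2w(-.082,0),.075],speed=.02,max_force=12), w2c(r.read_state()['eef_pos']),r.read_state()['contact_force'])
r.move_straight([*c2w(-.16,0),.075],speed=.1); r.move_straight([*c2w(-.16,0),.2],speed=.2)
r.reach([*c2w(-.24,0),.30],down(-2.2))
im,d,st=wsnap('w6'); P=cloud('wrist',d,st)
for b,s,c in blobs(blue(im),200): print('blue',c.round(),s[4],np.percentile(P[b],[3,50,97],axis=0).round(4).tolist(),w2c(np.percentile(P[b],[3,50,97],axis=0)).tolist())
print(r.read_state()['time_s'])
E
```

```text
tin [455.5767 265.709 ] [ 0.544  -0.3698  0.0487]
touch False [-0.1001  0.    ]
touch True [-0.0866 -0.0001] [ 0.3901 -0.6304  0.5319]
blue [31. 35.] 4585 [[0.5938, 0.3315, 0.0692], [0.6244, 0.3557, 0.0858], [0.6544, 0.3891, 0.0878]] [[-0.09525848091966028, 0.24293190936277348], [-0.06568301707620464, 0.2682905292713484], [-0.03699137476707855, 0.30279368632734993]]
blue [133. 174.] 5777 [[0.3446, 0.2349, 0.0131], [0.4896, 0.2747, 0.0947], [0.5907, 0.3279, 0.0988]] [[-0.3405957324836721, 0.13682265853734754], [-0.19721156946641163, 0.18219525854199997], [-0.09822147370188528, 0.23919337917056993]]
blue [394. 122.] 2547 [[0.5019, -0.0104, 0.0647], [0.5255, 0.0126, 0.067], [0.5489, 0.0352, 0.0688]] [[-0.17404188174070048, -0.10226886012639115], [-0.15125983439956972, -0.07839195195313534], [-0.12877615172710768, -0.054908194179746087]]
blue [234. 121.] 2555 [[0.5092, 0.1463, 0.0644], [0.5321, 0.1697, 0.067], [0.5544, 0.1938, 0.0688]] [[-0.17276095177017528, 0.05462725992648113], [-0.15070636251243955, 0.07892046662132494], [-0.12933858801478354, 0.10380002264157234]]
blue [314. 122.] 2517 [[0.5057, 0.0682, 0.0649], [0.5283, 0.0916, 0.067], [0.5505, 0.1149, 0.0689]] [[-0.1732025756006675, -0.023605310821236448], [-0.15151764733667228, 0.0006729139018209962], [-0.1302678998336016, 0.024854704930989575]]
blue [313. 188.] 729 [[0.4577, 0.073, 0.0516], [0.465, 0.0945, 0.0803], [0.4704, 0.1165, 0.0819]] [[-0.22133092100438098, -0.020639385269703756], [-0.21491128105945814, 0.0012001830776671436], [-0.21040010488266964, 0.023380381933113772]]
54.55
```

View pics/w6.png

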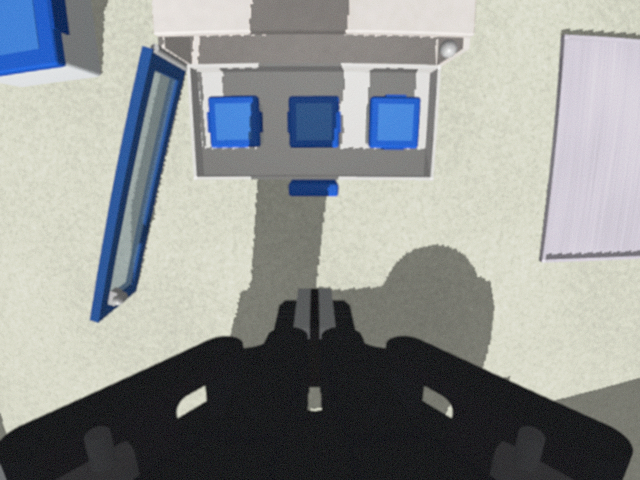

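The tray still looks fully out, with the tab at (313,188), although the push move ran. I'll retry slowly, logging height and force as it goes.

```bash
python3 - <<'E'
from h import *
np.set_printoptions(precision=4,suppress=True)
q=down(177.8)
def tab():
    im,d=optics.get_image('top'); P=cloud('top',d); b=blue(im)
    for m,s,c in blobs(b,60):
        x=w2c(np.median(P[m],0))
        if abs(x[1])<.012 and .07<np.median(P[m][:,2])<.09: print('tab',c.round(),s[4],x,np.median(P[m][:,2]))
tab()
r.reach([*c2w(-.27,0),.2],q); print(r.move_straight([*c2w(-.27,0),.075],speed=.2), r.read_state()['eef_pos'],r.read_state()['grip_width'])
for x in (-.24,-.23,-.22,-.21):
    t=r.move_straight([*c2w(x,0),.075],speed=.04,max_force=8); s=r.read_state(); print(t,w2c(s['eef_pos']),s['eef_pos'],s['contact_force'])
    if t: break
snap('scene','sc1'); tab(); print(s['time_s'])
E
```

```text
False [0.4105 0.0955 0.0756] 0.00012483137240495328
False [-0.2403 -0.    ] [0.4396 0.0943 0.0749] [-0.6035  0.9165 -0.2681]
False [-0.2298 -0.    ] [0.4501 0.0939 0.0749] [ 0.4642  0.0777 -0.0743]
False [-0.2198 -0.    ] [0.4601 0.0935 0.0749] [-0.2694 -0.2989 -0.2638]
False [-0.2098 -0.    ] [0.4701 0.0931 0.0749] [-0.2046  0.0579  0.5044]
60.1167
```

View pics/sc1.png

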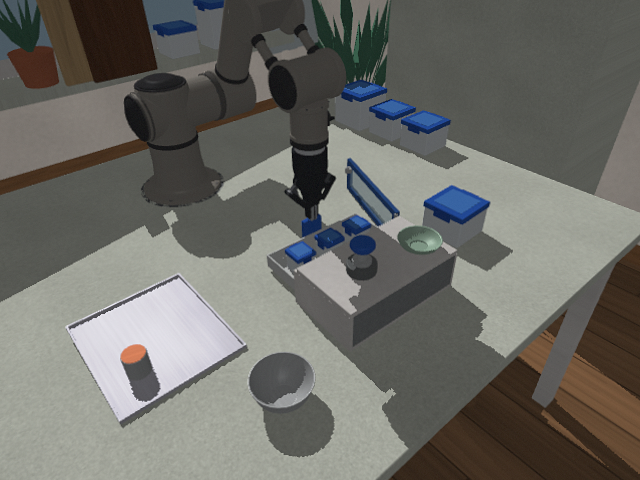

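```bash
python3 - <<'E'
from h import *
np.set_printoptions(precision=4,suppress=True)
for n in('scene0','sc1'):
    f=np.load(f'pics/{n}.npz'); im,d=f['im'],f['d']; P=cloud('scene',d); b=blue(im); b[:,:230]=0; b[:205]=0
    for m,s,c in blobs(b,40):
        if c[0]<400: print(n,c.round(),s[4],np.percentile(P[m],[5,50,95],axis=0).round(3).tolist(),w2c(np.percentile(P[m],[5,50,95],axis=0)).round(3).tolist())
E
python3 -c "
import cv2;im=cv2.imread('pics/sc1.png');cv2.imwrite('pics/sc1c.png',cv2.resize(im[150:290,240:420],None,fx=4,fy=4,interpolation=2))"
```

```text
scene0 [371. 214.] 102 [[0.442, 0.261, 0.008], [0.487, 0.274, 0.016], [0.524, 0.291, 0.022]] [[-0.245, 0.166], [-0.199, 0.181], [-0.163, 0.2]]
scene0 [392. 209.] 77 [[0.56, 0.235, 0.079], [0.583, 0.24, 0.093], [0.599, 0.248, 0.099]] [[-0.126, 0.145], [-0.102, 0.151], [-0.087, 0.16]]
scene0 [310. 224.] 305 [[0.461, 0.069, 0.045], [0.471, 0.089, 0.065], [0.474, 0.114, 0.08]] [[-0.218, -0.025], [-0.209, -0.004], [-0.207, 0.021]]
scene0 [362. 244.] 388 [[0.673, 0.013, 0.157], [0.694, 0.029, 0.165], [0.711, 0.05, 0.166]] [[-0.004, -0.072], [0.017, -0.055], [0.033, -0.033]]
sc1 [371. 214.] 99 [[0.444, 0.26, 0.009], [0.486, 0.275, 0.016], [0.526, 0.29, 0.022]] [[-0.242, 0.166], [-0.201, 0.183], [-0.162, 0.199]]
sc1 [392. 210.] 79 [[0.559, 0.234, 0.079], [0.583, 0.24, 0.094], [0.6, 0.249, 0.099]] [[-0.127, 0.144], [-0.103, 0.151], [-0.086, 0.16]]
sc1 [310. 225.] 273 [[0.464, 0.069, 0.045], [0.475, 0.085, 0.064], [0.478, 0.113, 0.08]] [[-0.215, -0.024], [-0.205, -0.008], [-0.203, 0.02]]
sc1 [355. 225.] 364 [[0.516, 0.144, 0.051], [0.541, 0.164, 0.065], [0.562, 0.192, 0.067]] [[-0.165, 0.053], [-0.142, 0.074], [-0.121, 0.103]]
sc1 [328. 238.] 388 [[0.513, 0.065, 0.055], [0.538, 0.085, 0.065], [0.558, 0.111, 0.067]] [[-0.165, -0.027], [-0.142, -0.006], [-0.122, 0.021]]
sc1 [362. 244.] 391 [[0.673, 0.013, 0.157], [0.694, 0.029, 0.165], [0.711, 0.05, 0.167]] [[-0.004, -0.072], [0.017, -0.055], [0.033, -0.033]]
sc1 [300. 252.] 434 [[0.508, -0.014, 0.055], [0.537, 0.007, 0.065], [0.557, 0.032, 0.067]] [[-0.168, -0.106], [-0.14, -0.083], [-0.121, -0.058]]
```

View pics/sc1c.png

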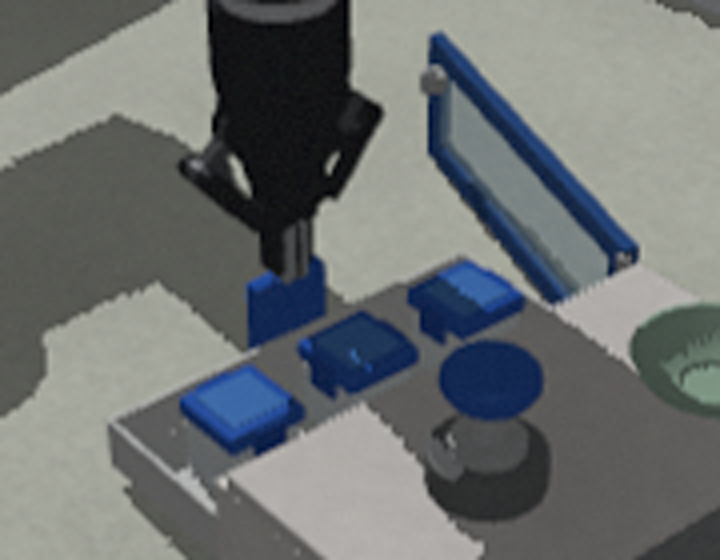

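```bash
python3 - <<'E'
from h import *
np.set_printoptions(precision=4,suppress=True,linewidth=200)
f=np.load('pics/sc1.npz'); im,d=f['im'],f['d']; P=cloud('scene',d)
for v in range(200,228,2):
    print(v,[(u,*w2c(P[v,u]).round(3),P[v,u,2].round(3),im[v,u].tolist()) for u in (306,310,313,316)])
E
```

```text
200 [(306, np.float64(-0.21), np.float64(-0.012), np.float64(0.133), [19, 21, 21]), (310, np.float64(-0.198), np.float64(-0.01), np.float64(0.138), [17, 18, 22]), (313, np.float64(-0.197), np.float64(-0.003), np.float64(0.136), [19, 20, 20]), (316, np.float64(-0.196), np.float64(0.004), np.float64(0.133), [22, 23, 24])]
202 [(306, np.float64(-0.202), np.float64(-0.018), np.float64(0.134), [19, 20, 23]), (310, np.float64(-0.195), np.float64(-0.013), np.float64(0.135), [19, 21, 22]), (313, np.float64(-0.197), np.float64(-0.003), np.float64(0.13), [16, 18, 18]), (316, np.float64(-0.196), np.float64(0.004), np.float64(0.128), [15, 15, 18])]
204 [(306, np.float64(-0.196), np.float64(-0.023), np.float64(0.134), [18, 17, 18]), (310, np.float64(-0.195), np.float64(-0.013), np.float64(0.131), [19, 19, 20]), (313, np.float64(-0.194), np.float64(-0.006), np.float64(0.128), [17, 19, 21]), (316, np.float64(-0.195), np.float64(0.004), np.float64(0.123), [21, 21, 23])]
206 [(306, np.float64(-0.197), np.float64(-0.023), np.float64(0.128), [18, 19, 20]), (310, np.float64(-0.195), np.float64(-0.013), 
[... 2716 characters left out ...]
6), np.float64(0.01), np.float64(0.066), [22, 42, 82])]
224 [(306, np.float64(-0.205), np.float64(-0.019), np.float64(0.075), [16, 38, 80]), (310, np.float64(-0.205), np.float64(-0.007), np.float64(0.069), [19, 39, 81]), (313, np.float64(-0.204), np.float64(-0.0), np.float64(0.066), [14, 39, 80]), (316, np.float64(-0.204), np.float64(0.009), np.float64(0.062), [16, 37, 80])]
226 [(306, np.float64(-0.204), np.float64(-0.02), np.float64(0.069), [17, 37, 80]), (310, np.float64(-0.205), np.float64(-0.008), np.float64(0.064), [20, 40, 82]), (313, np.float64(-0.203), np.float64(-0.001), np.float64(0.061), [14, 38, 80]), (316, np.float64(-0.205), np.float64(0.009), np.float64(0.056), [18, 40, 82])]
```

The depth data puts the closed fingertips near z≈0.083 with the TCP at 0.075, so they passed over the tab. I'll check the fingertip position in the wrist depth images I already have.

```bash
python3 - <<'E'
from h import *
np.set_printoptions(precision=4,suppress=True,linewidth=200)
T=optics.camera_model('wrist')['tool_from_camera']; m=optics.camera_model('wrist')
v,u=np.mgrid[:480,:640]; g=rays(m,np.c_[u.ravel(),v.ravel()])
for n in('w1','w5','w6'):
    d=np.load(f'pics/{n}.npz')['d']; P=((g*d.reshape(-1,1))@T[:3,:3].T+T[:3,3]).reshape(480,640,3)
    q=P[(d>.1)&(d<.24)&(v<330)]; i=np.argsort(q[:,2])[-8:]
    print(n,len(q)); 
    if len(q): print(q[i][::2], 'z pct',np.percentile(q[:,2],[50,90,99]))
s=r.read_state(); print(s['eef_pos'],s['joint_positions'],s['eef_rot'])
E
```

```text
w1 2282
[[ 0.0089  0.0436 -0.019 ]
 [ 0.0054 -0.0425 -0.0189]
 [ 0.0087 -0.0427 -0.0188]
 [-0.0006 -0.0427 -0.0187]] z pct [-0.0322 -0.0235 -0.0196]
w5 2971
[[ 0.0061 -0.0289 -0.0107]
 [-0.0019  0.0292 -0.0106]
 [ 0.0065 -0.0289 -0.0106]
 [-0.0004 -0.029  -0.01  ]] z pct [-0.0283 -0.0161 -0.0112]
w6 2632
[[ 0.0124 -0.0023 -0.01  ]
 [ 0.0123 -0.0031 -0.0099]
 [ 0.0123 -0.0059 -0.0098]
 [ 0.0123  0.0057 -0.0097]] z pct [-0.0289 -0.0154 -0.0107]
[0.4698 0.0932 0.0749] [ 0.0355  0.4468  1.8461  0.      0.8489 -1.4968] [ 0.0192  0.9998 -0.     -0.0001]
```

Both cameras agree that the real fingertips end about 7–10 mm behind the reported TCP, not 25 mm ahead of it. I'll work with that measured extent and push again about 30 mm lower.

```bash
python3 - <<'E'
from h import *
np.set_printoptions(precision=4,suppress=True)
q=down(177.8); z=.045
r.move_straight([*c2w(-.2098,0),.12],speed=.1); r.move_straight([*c2w(-.27,0),.12],speed=.2); print(r.move_straight([*c2w(-.27,0),z],speed=.1,max_force=8))
print('touch',r.move_straight([*c2w(-.115,0),z],speed=.05,max_force=12), w2c(r.read_state()['eef_pos']),r.read_state()['contact_force'])
print('touch',r.move_straight([*c2w(-.080,0),z],speed=.02,max_force=12), w2c(r.read_state()['eef_pos']),r.read_state()['contact_force'])
r.hold(.3)
r.move_straight([*c2w(-.16,0),z],speed=.1); r.move_straight([*c2w(-.16,0),.2],speed=.2)
r.reach([*c2w(-.24,0),.30],down(-2.2))
im,d,st=wsnap('w7'); P=cloud('wrist',d,st)
for b,s,c in blobs(blue(im),200): print('blue',c.round(),s[4],np.percentile(P[b],[3,50,97],axis=0).round(4).tolist(),w2c(np.percentile(P[b],[3,50,97],axis=0)).tolist())
print(r.read_state()['time_s'])
E
```

```text
False
touch False [-0.115   0.0001] [-1.3566  0.0014 -0.7524]
touch True [-0.0947 -0.    ] [-0.337  -0.7344 -0.8714]
blue [31. 35.] 4590 [[0.5939, 0.3316, 0.0694], [0.6242, 0.3558, 0.0858], [0.6544, 0.3891, 0.0878]] [[-0.09521024800464843, 0.2430153848677465], [-0.06584719388738773, 0.26833388217357707], [-0.03694652041123884, 0.3027803510516439]]
blue [314.  47.] 1272 [[0.5943, 0.0673, 0.0202], [0.596, 0.0893, 0.0749], [0.604, 0.1112, 0.0817]] [[-0.08469008906742902, -0.021091342197555228], [-0.08381463934377512, 0.0010305860179113655], [-0.07664699488443383, 0.023174191697714994]]
blue [133. 174.] 5787 [[0.3449, 0.2349, 0.0129], [0.4897, 0.2747, 0.0945], [0.5907, 0.3279, 0.0989]] [[-0.3403486966438236, 0.13687358923318546], [-0.19713337580868945, 0.18213817304324154], [-0.09830300051118351, 0.23922200309587843]]
71.225
```

View pics/w7.png

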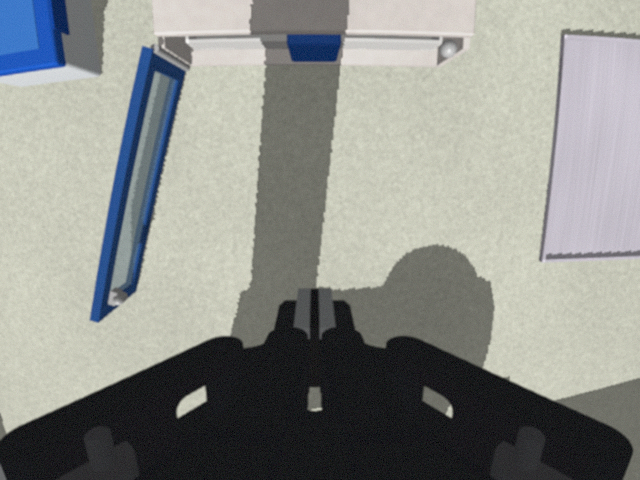

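The tray is home: the tab at (314,47) has its face at cabinet x = -0.084. Next I'll sweep the door shut along its arc.

```bash
python3 - <<'E'
from h import *
np.set_printoptions(precision=4,suppress=True)
H=np.array([-.086,.1425]); z=.043
def tgt(phi,rho,gap):
    f=np.radians(phi); u=np.array([-np.sin(f),-np.cos(f)]); n=np.array([-np.cos(f),np.sin(f)])
    return c2w(*(H+rho*u+(.010+.0115+gap)*n)), down(180-phi+YAW)
def go(phi,rho,gap,z=z,**k):
    p,q=tgt(phi,rho,gap); return r.move_straight([*p,z],q,**k)
p,q=tgt(108.2,.2,.03); r.reach([*p,.2],q); print(r.move_straight([*p,z],speed=.15,max_force=8))
print(go(108.2,.2,0,speed=.05,max_force=10))
for phi in np.arange(102,5,-6):
    rho=.2+.04*(108-phi)/108
    if go(phi,rho,0,speed=.12,max_force=20): print('stop at',phi,w2c(r.read_state()['eef_pos'])); break
else:
    t=go(-3,.24,0,speed=.03,max_force=28); s=r.read_state(); print('end',t,w2c(s['eef_pos']),s['contact_force'])
    r.hold(.3); go(0,.24,.06,speed=.1); p,_=tgt(0,.24,.06); r.move_straight([*p,.2],speed=.2)
    r.reach([*c2w(-.22,0),.30],down(-2.2)); im,d,st=wsnap('w8'); P=cloud('wrist',d,st); C=w2c(P)
    b=blue(im)&(abs(P[...,2]-.096)<.006)&(C[...,0]<-.08); q=C[b]
    for y in(-.12,-.06,0,.06,.12): k=q[abs(q[:,1]-y)<.02]; print(y,len(k),np.percentile(k[:,0],[2,50,98]) if len(k) else '')
print(r.read_state()['time_s'])
E
```

```text
False
False
end True [-0.1114 -0.0963] [-1.5302 -0.7305 -0.1472]
-0.12 518 [-0.098  -0.0936 -0.0885]
-0.06 582 [-0.098  -0.0935 -0.088 ]
0 581 [-0.0975 -0.0934 -0.0884]
0.06 562 [-0.0978 -0.0933 -0.088 ]
0.12 540 [-0.0977 -0.0932 -0.088 ]
85.8083
```

```bash
python3 - <<'E'
from h import *
np.set_printoptions(precision=4,suppress=True)
q=down(177.8); z=.043
r.reach([*c2w(-.17,-.125),.2],q); r.move_straight([*c2w(-.17,-.125),z],speed=.2)
t=r.move_straight([*c2w(-.09,-.125),z],speed=.04,max_force=25); s=r.read_state(); print(t,w2c(s['eef_pos']),s['contact_force'])
r.move_straight([*c2w(-.17,-.125),z],speed=.1); r.move_straight([*c2w(-.17,-.125),.2],speed=.2)
r.reach([*c2w(-.20,0),.32],down(-2.2)); im,d,st=wsnap('w9'); P=cloud('wrist',d,st); C=w2c(P)
b=blue(im)&(abs(P[...,2]-.096)<.006)
pl=~blue(im)&(abs(P[...,2]-.096)<.005)
h=np.arange(-.125,.121,.01); e=[];g=[]
for y in h:
    k=b&(abs(C[...,1]-y)<.004)&(C[...,0]<-.08)&(C[...,0]>-.11); e.append(np.median(C[k][:,0]))
    k=pl&(abs(C[...,1]-y)<.004)&(C[...,0]>-.086); g.append(np.percentile(C[k][:,0],1))
print('door slope',np.polyfit(h,e,1),'plate front slope',np.polyfit(h,g,1))
for B,S,c in blobs(blue(im),150): print(c.round(),S[4],np.percentile(P[B],[3,50,97],axis=0).round(4).tolist())
print(r.read_state()['time_s'])
E
```

```text
True [-0.1109 -0.1244] [-0.2825  0.0511 -0.918 ]
door slope [-0.0005 -0.0931] plate front slope [ 0.0021 -0.0763]
[38. 60.] 8567 [[0.5952, 0.3319, 0.0732], [0.6443, 0.3642, 0.086], [0.6974, 0.4085, 0.0879]]
[313. 102.] 4469 [[0.5779, -0.0397, 0.0211], [0.5869, 0.0888, 0.0971], [0.6013, 0.22, 0.0991]]
95.625
```

View pics/w9.png

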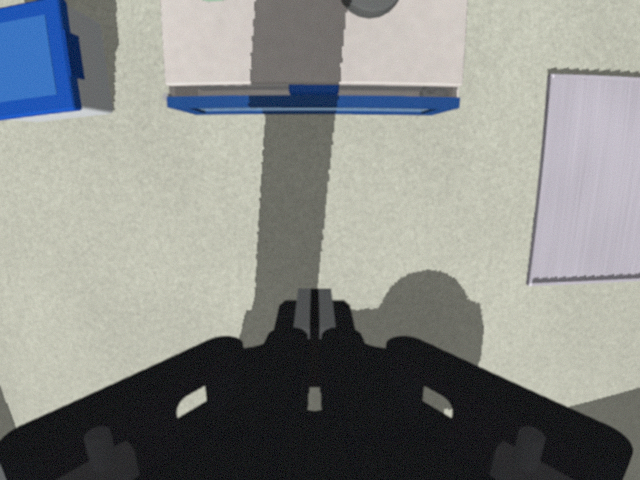

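The door, at (313,102), lies parallel to the plate edge within 0.003 rad, so it is seated. Now the pump.

```bash
python3 - <<'E'
from h import *
p=[.6875,.0345]; r.reach([*p,.24],down(177.8)); r.move_straight([*p,.185],speed=.15)
for i in range(3):
    t=r.move_straight([*p,.165],speed=.04,max_force=3); z0=r.read_state()['eef_pos'][2]
    t2=r.move_straight([*p,.122],speed=.03,max_force=20); s=r.read_state(); r.hold(.3); s2=r.read_state()
    print(t,z0,t2,s['eef_pos'][2],s2['eef_pos'][2],s2['contact_force'])
    if i==0: snap('scene','sc2')
    r.move_straight([*p,.185],speed=.1); r.hold(.4)
r.move_straight([*p,.25],speed=.2)
snap('scene','sc3')
for n in('sc2','sc3'):
    f=np.load(f'pics/{n}.npz'); P=cloud('scene',f['d']); b=blue(f['im']); b[:225]=0; b[290:]=0; b[:,:330]=0; b[:,400:]=0
    for m,s,c in blobs(b,30): print(n,c.round(),s[4],np.percentile(P[m],[5,50,95],axis=0).round(4)[:,2])
print(r.read_state()['time_s'])
E
```

```text
False 0.16496890506589984 True 0.1395156641039935 0.1394554576340517 [-2.19089675 -0.71338848  8.27808878]
False 0.1649859567423359 True 0.13949778545725644 0.13950984985672035 [-1.781458    0.35626774  8.38816464]
False 0.16495484734773225 True 0.13951069775047628 0.13950498112311985 [-2.11621119 -0.44220003  8.24755362]
sc2 [339. 241.] 144 [0.0872 0.0946 0.0974]
sc2 [362. 256.] 285 [0.1353 0.1429 0.1457]
sc3 [357. 241.] 698 [0.0882 0.1594 0.1662]
108.1167
```

View pics/sc3.png

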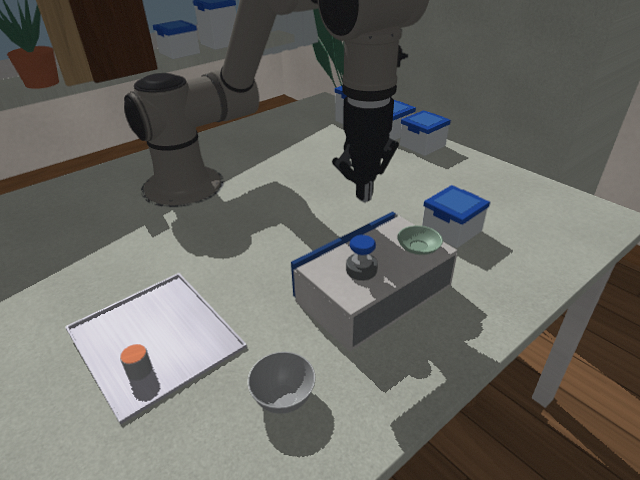

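The final view shows the pump head up at (362,244), the door shut and the tin upright at (135,360), with the bowl, dish and large box untouched. The held strokes read about 8.3 N and roughly 21–22 mm of travel. That's a thin margin over 19 mm, so I'll check the free-air force bias and add three firmer strokes.

```bash
python3 - <<'E'
from h import *
p=[.6875,.0345]; print(np.mean([r.read_state()['contact_force'] for _ in range(5)],0))
r.move_straight([*p,.185],speed=.15)
for i in range(3):
    t=r.move_straight([*p,.122],speed=.03,max_force=30); z=r.read_state()['eef_pos'][2]
    r.move_straight([*p,z-.001],speed=.02); r.hold(.3); s=r.read_state(); print(t,z,s['eef_pos'][2],s['contact_force'])
    r.move_straight([*p,.185],speed=.1); r.hold(.4)
r.move_straight([*p,.25],speed=.2); r.reach([.45,-.05,.35],down(0)); 
T=optics.get_image('top'); f=np.load('pics/top0.npz'); 
for n,(im,d) in (('0',(f['im'],f['d'])),('now',T)):
    P=cloud('top',d); h=hsv(im)
    for m,s,c in blobs(blue(im),100):
        if c[1]<320 and c[0]>100 and c[0]<480: print(n,'blue',c.round(1),s[4],np.median(P[m],0).round(4))
    k=(h[...,1]>40)&(h[...,0]>40)&(h[...,0]<95); k[:165]=0;k[225:]=0;k[:,:215]=0;k[:,265:]=0
    for m,s,c in blobs(k,300): print(n,'dish',c.round(1),s[4])
    k=P[...,2]>.02; k[:150]=0;k[215:]=0;k[:,:360]=0;k[:,425:]=0
    for m,s,c in blobs(k,300): print(n,'bowl',c.round(1),s[4])
cv2.imwrite('pics/top9.png',T[0][:,:,::-1]); print(r.read_state()['time_s'])
E
```

```text
[-0.65265468  0.18165092 -0.34978717]
True 0.13943426475458698 0.13967073584531306 [-2.85737804  0.55581722  9.30618552]
True 0.1394116473788211 0.13963078546688462 [-3.75613781 -0.94861338  7.69532291]
True 0.13943852745090138 0.13965697223951676 [-3.7400034   0.14152558  8.38588145]
0 blue [294.3 204.8] 313 [0.6868 0.0353 0.1658]
0 blue [154.6 226.5] 1950 [0.6481 0.3864 0.0855]
0 blue [193.6 299.7] 503 [0.4658 0.2854 0.0966]
0 blue [207.3 283.6] 122 [0.5033 0.2691 0.0227]
0 blue [414.6 268.3] 398 [ 0.5393 -0.2642  0.0549]
0 blue [456.6 306.3] 404 [ 0.443  -0.3668  0.0552]
0 blue [272.7 299.5] 108 [0.4634 0.0937 0.0794]
0 blue [416.4 307.4] 400 [ 0.4412 -0.266   0.0549]
0 dish [239.8 197.1] 875
0 bowl [393.2 182.3] 720
now blue [294.2 204.8] 304 [0.687  0.0354 0.1655]
now blue [154.6 226.4] 1946 [0.6492 0.3866 0.0853]
now blue [274.7 250. ] 462 [0.5865 0.0799 0.0961]
now dish [239.8 197. ] 870
now bowl [393.1 182.4] 700
120.7917
```

```bash
python3 -c "
from h import *
print(r.finish_job())"
```

```text
the job is handed in; nothing more can be done
None
```

I handed the job in at about 121 s; no verdict came back. By the cameras, the tin is on the aluminium tray, the pull-out is home, the door is on its catch, the pump head is up, and the bowl, dish and large box have not moved. The three pots were last seen upright just before the tray went in. The pump got six strokes, not three (three more because the first set's margin looked thin), and the fingertips sat about 7–10 mm behind the reported TCP rather than 25 mm ahead, so a first tray push passed over the tab and met the cabinet's top plate at the 12 N stop limit.

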